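# Set the photometer's filter slide by its clicks and take the reading

## Task

A sample is already under the light cap of the bench photometer. With a fingertip, push the filter lever out from its parked end and stop it in the third click, counting the clicks and never running on beyond the third; then press the large round read key right down, let it come up again and leave the instrument clear. Only push and press: do not pinch the lever between the fingers, do not press the read key before the filter is set, and leave the vials, cap, rack, kit box and other loose things where they stand.

Things in the scene. Friction and masses are not known exactly. Their poses are not given: they have to be found in the camera images.
- photometer: bench filter photometer, white and grey case 240 mm deep (its x) and 300 mm wide (its y), fixed on the bench, at a different place and turn each time. Origin: centre of its underside; -x is its front (towards the robot), +y its left as the robot sees it, z up. Flat front deck 75 mm high, x from -118 to +22 mm; behind it the optics head with tilted display (right) and round black light cap (left), up to 132 mm high.
- deck_front (a point): middle of the front upper edge of the deck, 75 mm above the bench, at instrument x = -120 mm, y = 0. Along the deck's front are the large read key (left, +y) and two small flat keys of 13 mm diameter on a grey pad (right, -y; fixed, not used). The lever's slot runs along y at x = -30 mm in an aluminium plate.
- lever_mid (a point): centre of the black ribbed thumb paddle of the filter lever, 17 mm above the deck (92 mm above the bench). The paddle is 16 mm along the instrument's x, 10 mm along its y and 26 mm tall, standing from 4 to 30 mm above the deck. It slides along the instrument's +y only.
- filter_lever (a joint): lever travel in m: 0 parked (instrument y = -50 mm), growing along the instrument's +y to a stop at 0.084. Starts in the free first 8 mm (friction 1 N). Spring clicks at 0.024, 0.038, 0.052 (third), 0.066, 0.080, with humps half-way between. A push out of a click takes about 7 N, easing to nothing at the hump 7 mm on; there the lever snaps 7 mm ahead of the finger into the next click, where it stays.
- read_key_top (a point): centre of the top face of the read key: a round black push key of 26 mm diameter in an aluminium ring, near the front left of the deck (instrument x = -85 mm, y = +85 mm), its top 8 mm above the deck, 83 mm above the bench.
- read_key (a joint): read key's travel in m, 0 up, 0.004 right down; it springs back. It begins to move at about 1.5 N and is right down at about 5 N.
- deck_vial: small glass vial with white cap, 17 mm diameter, 37 mm tall, standing loose on the photometer's deck beyond the lever slot's far (+y) end; origin at its foot. Leave it alone.
- deck_cap: loose blue bottle cap, 20 mm diameter, 11 mm tall, on the deck at its right (-y) edge behind the lever's parked end; origin at its foot. Leave it alone.
- bench_vial: small glass vial with black cap, 17 mm diameter, 37 mm tall, on the bench in front of the photometer; origin at its foot. Leave it alone.
- tube_rack: blue rack of capped tubes, 52 x 160 x 80 mm, on the bench at the photometer's left (+y); origin at the centre of its underside. Leave it alone.
- kit_box: open white test-kit carton 100 x 150 x 65 mm with a raised flap (up to 145 mm), on the bench at the photometer's right (-y); origin at the centre of its underside. Leave it alone.
- sample_bottle: small capped jar, 48 mm diameter, 85 mm tall, on the bench at the photometer's left rear; origin at its foot. Leave it alone.
- pipette: hand pipette lying on the bench behind the photometer, about 260 mm long, 30 mm high; origin under its middle. Leave it alone.

How it is judged:
By the outcome, as a careful person would: the job done as asked, in the order asked, and still so for the second after the job is handed in, with the robot touching nothing.
It also fails if it takes over 58 s, if anything falls off the work surface, if the arm or the gripper's body presses on something with over 40 N, if the wrist force passes 120 N, or if a joint passes its speed limit or range.

## Robot

A 6-joint arm with a two-finger parallel gripper is mounted at the origin on the work surface. World frame = base frame: x ahead of the robot, y to its left, z up, the work surface at z = 0. Lengths are in m, angles in rad, forces in N, time in s.
With the tool pointing down it reaches from about 0.4 to 0.925 m from the base axis. Payload 3.4 kg.
Tool frame: the origin (TCP) lies between the finger pads; the fingertips stand 17 mm ahead of it and the grasp point (between the pads) lies 2 mm behind it; z points along the fingers, y is the line along which they close (so a half turn about z gives the same grasp; the last joint's range is limited). The gripper opens to 85 mm and grips with 20 to 120 N. Pads are 22 mm wide; open, the fingers measure 114 mm over their backs; the gripper's body (76 mm by 85 mm) begins 54 mm behind the grasp point. The pads swing forward as they close: fully open they stand 13 mm farther back than shut.
Start: joints at [1.129, 0.307, 1.506, -0, 1.328, -0.073], TCP at [0.207, 0.536, 0.248] pointing down, gripper open.
Joint ranges: [-3.12, 3.12], [-1.05, 2.28], [0.14, 2.33], [-1.42, 4.57], [0.1, 2.73], [-2.68, 2.68]. Speed limits (rad/s): [2.57, 2.57, 3.14, 3.14, 3.14, 3.14].

## Interface

Orientations are given as a unit quaternion [x, y, z, w].
In Python, from rig import observe, get_image, order, models gives the robot as it stands.
- The arm moves only by the shell command python3 -m handwheel 'ROWS'. ROWS is JSON, a list that holds one entry, the list of rows, each a list of 7 numbers: the turn, a rotation vector about the tool's x, y, z in degrees, then the shift along the tool's x, y, z in mm, then the closure, from 0 (fully open) to 1 (shut). In form: [[[rx, ry, rz, x, y, z, fingers], ...]]. A call has 1 to 12 rows; each row shifts and turns the commanded pose from where the row before left it, along the tool's axes as they then stand; what a row does not reach is not made up. A row lasts 1/12 s, in which the tool goes at most 41.7 mm and 7.16 degrees, less where a joint would pass 70% of its speed; a pose out of reach is approached as far as the arm can. A call is refused whole if a number of a shift passes 41.7 or a number of a turn 7.16, either way. A call with a gripper value outside its range is refused whole. The fingers move at their own pace and stop on an object; the grip force is fixed at half the most. Time passes only in rows, so rows that do not move let the fingers close. It gives the time, the measured TCP pose, the force, the opening and the grip force at its end, in the units of the state.
- observe(): the state, without advancing time (a new reading comes with each control period).
- get_image(name): name is "scene" or "top"; returns a dict with "image" (420x560x3 uint8, blue, green, red), "depth" (420x560 float32, m along the optical axis (not along the pixel's ray), 0 where there is no reading), "fx", "fy", "cx", "cy" (pixels), "extrinsics" (4x4, takes a point from world to camera coordinates). Camera axes: x right, y up, looking along -z (the intrinsics and any distortion apply to the point x, -y, -z); pixel columns grow to the right and rows downward; lengths in m; the calibration is good to about 2 mm. A picture is of the moment at which its call begins.
- order.hand_in(): hands the job in; it is judged then, once.
Trained networks look in a picture, given as the dict that the camera call returned (one of the last four; its "shot" number tells which), for a name from the list of things; names that differ only in an ending like _2 or _b are one class to them, and where a whole thing is asked for, a point or a joint stands for the part that bears it (a point fixed in the world has none). Each returns a list of dicts, best first, with "confidence" (0 to 1); they miss things now and then, are a little off and sometimes report something else, mostly with a low value. They report only what shows in the picture. A call takes as long as a camera call.
- models.spot_in(picture, query): "box" ([left, top, right, bottom] in pixels, round what is visible of it).
- models.trace(picture, query): "region" (420x560 bool, what is visible of it) and "box" ([left, top, right, bottom] in pixels, round what is visible of it).
- models.tip_of(picture, query): "position" ([row, column] in pixels: a listed point, or the origin of a listed thing).
The state is a dict: "time_s": time; "joint_positions": joint angles; "dq": joint speeds; "joint_torque": joint torques, N m; "position": TCP position; "ee_rot": TCP orientation; "contact_force": force on the tool from outside, world axes, zero at the start; "moment": the same for the moment, N m; "gripper_width": finger opening in m; "grasp_force": force on a finger pad.
Only numpy, scipy, OpenCV 4.12 (cv2) and the standard library are available. Lean on these libraries where they do the work, as an engineer would, in place of code of your own. Each camera call takes 0.05 s, during which the arm holds its last target. There are 200 camera calls.

## Working session

There is one attempt and no reset: what is moved stays moved. The work goes in short steps, Python scripts to look and compute and a shell command to move; the robot and the scene stay as the last step left them, time stands still between calls to the robot, and variables do not carry over. Pictures are saved under pics/ and viewed, at most 10 in all, crops included, and the job is handed in when it is done.

```bash
mkdir -p pics
cat > h.py <<'E'
import numpy as np, cv2
from rig import observe,get_image,order,models
def w(p,r,c,z=None):
    E=np.array(p["extrinsics"]);R=E[:3,:3];t=E[:3,3]
    d=np.array([(c-p["cx"])/p["fx"],-(r-p["cy"])/p["fy"],-1.]);o=-R.T@t;v=R.T@d
    if z is None:
        k=p["depth"][int(round(r)),int(round(c))]
    else: k=(z-o[2])/v[2]
    return o+k*v
def px(p,X):
    E=np.array(p["extrinsics"]);q=E[:3,:3]@np.array(X)+E[:3,3]
    return p["cx"]+p["fx"]*q[0]/-q[2],p["cy"]+p["fy"]*q[1]/q[2]
E
python3 - <<'E'
from h import *
for n in("scene","top"):
    p=get_image(n);cv2.imwrite(f"pics/{n}0.png",p["image"])
    for q,z in(("deck_front",.075),("lever_mid",.092),("read_key_top",.083),("photometer",0),("deck_vial",.075),("deck_cap",.075)):
        for m in models.tip_of(p,q)[:2]:
            r,c=m["position"];print(n,q,round(m["confidence"],2),np.round([r,c]),np.round(w(p,r,c,z),4),np.round(w(p,r,c),4))
s=observe();print(s)
E
```

```text
scene deck_front 0.8 [201. 334.] [0.4841 0.0538 0.075 ] [0.446  0.0208 0.0005]
scene lever_mid 0.61 [189. 286.] [ 0.5501 -0.022   0.092 ] [ 0.5557 -0.0153  0.1045]
scene read_key_top 0.57 [233. 336.] [0.5357 0.1173 0.083 ] [0.5366 0.118  0.085 ]
scene photometer 0.97 [236. 281.] [ 0.5944  0.0176 -0.    ] [0.6205 0.0504 0.0734]
scene deck_vial 0.61 [260. 315.] [0.6032 0.1341 0.075 ] [0.9307 0.44   0.9463]
scene deck_cap 0.67 [170. 268.] [ 0.5412 -0.0942  0.075 ] [ 0.5467 -0.0867  0.0873]
top deck_front 0.56 [255. 273.] [0.4784 0.0563 0.075 ] [0.4759 0.057  0.0007]
top lever_mid 0.68 [123. 222.] [0.7869 0.1834 0.092 ] [0.7889 0.1844 0.0833]
top lever_mid 0.55 [217. 308.] [ 0.5681 -0.0233  0.092 ] [ 0.5676 -0.0227  0.1017]
top read_key_top 0.41 [226. 247.] [0.5437 0.1187 0.083 ] [0.5438 0.1189 0.0804]
top photometer 0.69 [207. 292.] [0.5974 0.0127 0.    ] [0.5927 0.0146 0.0739]
top deck_vial 0.62 [202. 241.] [0.6017 0.1347 0.075 ] [0.599  0.1318 0.1132]
top deck_vial 0.59 [253. 277.] [0.4821 0.0478 0.075 ] [ 0.4798  0.048  -0.0019]
top deck_cap 0.55 [229. 247.] [0.538  0.1193 0.075 ] [0.5378 0.1188 0.0836]
top deck_cap 0.46 [229. 341.] [ 0.541  -0.1043  0.075 ] [ 0.5408 -0.1027  0.0881]
{'time_s': 0.7, 'joint_positions': array([ 1.12852464e+00,  3.06768163e-01,  1.50637819e+00,  1.58144816e-05,
        1.32840627e+00, -7.35440822e-02]), 'dq': array([-0.00033256, -0.00025457,  0.00039723, -0.00108377,  0.00031085,
        0.00294657]), 'joint_torque': array([ 1.03091646e-03, -4.57314241e+01, -2.52285755e+01, -2.77264155e-05,
        7.03484129e-04, -2.49308141e-05]), 'position': array([0.20729404, 0.53634906, 0.24833141]), 'ee_rot': array([ 1.83323022e-01,  9.83052730e-01,  2.13140699e-05, -2.31641261e-06]), 'contact_force': array([ 0.5428527 ,  0.42808621, -0.25207541]), 'moment': array([ 0.01252176, -0.00318702, -0.0335547 ]), 'grasp_force': 0.0, 'gripper_width': 0.08576313016971344}
```

```bash
python3 -c "
import cv2
for n,(a,b,c,d) in dict(scene=(130,330,180,400),top=(140,300,190,400)).items():
    i=cv2.imread(f'pics/{n}0.png')[a:b,c:d];cv2.imwrite(f'pics/{n}0c.png',cv2.resize(i,None,fx=3.6 if n=='scene' else 3.5,fy=3.6 if n=='scene' else 3.5,interpolation=2))
"
```

```text
(no output)
```

View pics/top0c.png

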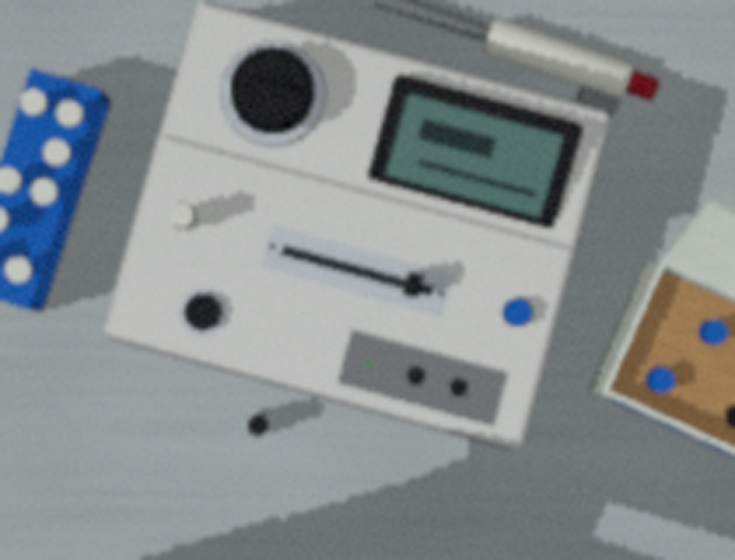

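View pics/scene0.png

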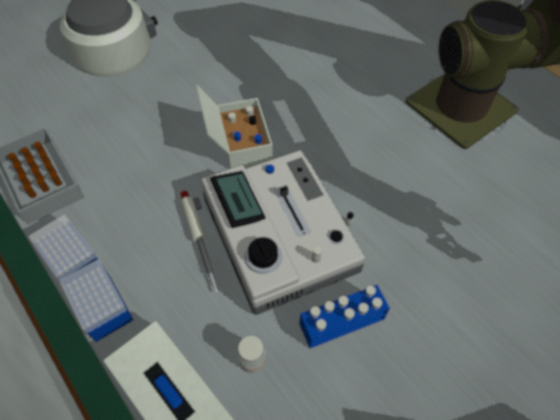

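The top crop shows the photometer turned about -15°. In crop pixels the lever is at (415,284), the read key at (203,311), the deck vial at (183,215) and the blue cap at (517,312). The scene view agrees, with the key at (336,236) and the lever at (284,190). The networks' first top hit for the lever (123,222) and their first hit for the cap are wrong. Next I fit the instrument pose.

```bash
cat >> h.py <<'E'
def blob(p,c,r,R=9,thr=60):
    g=cv2.cvtColor(p["image"],cv2.COLOR_BGR2GRAY).astype(float)
    yy,xx=np.mgrid[:420,:560]; m=((xx-c)**2+(yy-r)**2<R*R)
    wt=np.where(m,np.clip(110-g,0,70),0); return (wt*xx).sum()/wt.sum(),(wt*yy).sum()/wt.sum()
E
python3 - <<'E'
from h import *
from scipy.optimize import least_squares
P={n:get_image(n) for n in("scene","top")}
def inst(v,X): c,s=np.cos(v[2]),np.sin(v[2]);return np.array([v[0]+c*X[0]-s*X[1],v[1]+s*X[0]+c*X[1],X[2]])
# deck outline corners + key, in full-image pixels
obs=[]
k=blob(P["top"],248,229,7);print("key top",k);obs.append(("top",k,(-.085,.085,.083),1))
k2=blob(P["scene"],336,236,8);print("key scene",k2);obs.append(("scene",k2,(-.085,.085,.083),1))
f=lambda x,y:(190+(x+.5)/3.5-.5,140+(y+.5)/3.5-.5)
obs.append(("top",f(107,332),(-.12,.15,.075),.5));obs.append(("top",f(520,443),(-.12,-.15,.075),.5))
for n,p in P.items():
    for m in models.tip_of(p,"deck_front")[:1]:
        obs.append((n,m["position"][::-1],(-.12,0,.075),.3))
    for m in models.trace(p,"photometer")[:1]:
        cv2.imwrite(f"pics/m_{n}.png",m["region"]*255);print(n,m["confidence"],m["box"])
# slot line ends in top crop (on plate): direction only via two points at x=-.03
for a in((285,250),(395,278)):
    obs.append(("top",f(*a),None,.7))
def res(v):
    o=[]
    for n,q,X,wt in obs:
        if X is None:
            Y=w(P[n],q[1],q[0],.076);c,s=np.cos(v[2]),np.sin(v[2]);xi=c*(Y[0]-v[0])+s*(Y[1]-v[1]);o+=[(xi+.03)/.0024*wt]
        else: o+=list((np.array(px(P[n],inst(v,X)))-np.array(q))*wt)
    return o
s=least_squares(res,[.6,.015,-.26],loss="soft_l1");v=s.x;print(v,np.degrees(v[2]),np.round(res(v),2))
np.save("pose.npy",v)
for nme,X in dict(key=(-.085,.085,.083),park=(-.03,-.05,.092),third=(-.03,.002,.092)).items():print(nme,inst(v,X))
for n,(c,r) in dict(top=(308.5,220.5),scene=(284.5,190)).items():
    Y=w(P[n],r,c,.1);d=Y[:2]-v[:2];c_,s_=np.cos(v[2]),np.sin(v[2]);print("lever inst",n,c_*d[0]+s_*d[1],-s_*d[0]+c_*d[1])
i=P["top"]["image"].copy()
j=cv2.resize(i[140:300,190:400],None,fx=3.5,fy=3.5,interpolation=2)
for X in[(-.12,.15,.075),(-.12,-.15,.075),(.022,-.15,.075),(.022,.15,.075),(-.085,.085,.083),(-.03,-.05,.105),(-.03,.034,.075)]:
    a=px(P["top"],inst(v,X));cv2.circle(j,(int((a[0]-190+.5)*3.5),int((a[1]-140+.5)*3.5)),3,(0,0,255),1)
i=P["scene"]["image"]
j2=cv2.resize(i[140:310,190:400],None,fx=3.5,fy=3.5,interpolation=2)
for X in[(-.12,.15,.075),(-.12,-.15,.075),(.022,-.15,.075),(.022,.15,.075),(-.085,.085,.083),(-.03,-.05,.105),(-.03,.034,.075)]:
    a=px(P["scene"],inst(v,X));cv2.circle(j2,(int((a[0]-190+.5)*3.5),int((a[1]-140+.5)*3.5)),3,(0,0,255),1)
cv2.imwrite("pics/fit_t.png",j);cv2.imwrite("pics/fit_s.png",j2)
E
```

```text
key top (np.float64(247.6452845364971), np.float64(228.61833903076615))
key scene (np.float64(335.68573677995016), np.float64(235.78231203254165))
scene 0.79 [205.2, 151.5, 367.1, 315.8]
top 0.8 [220.6, 138.5, 364.2, 267.7]
[ 0.6019658   0.01746961 -0.23556133] -13.49667014718124 [-1.13 -0.28 -0.41 -0.53 -1.87  0.67  0.52  0.77 -0.92 -0.53 -0.14  0.05
 -0.21 -0.12]
key [0.53915126 0.11996025 0.083     ]
park [ 0.56112485 -0.0241479   0.092     ]
third [0.57326107 0.02641604 0.092     ]
lever inst top -0.03132470447896 -0.050961455422171856
lever inst scene -0.03452885472176491 -0.04411581974927275[ WARN:0@5.754] global loadsave.cpp:1063 imwrite_ Unsupported depth image for selected encoder is fallbacked to CV_8U.
```

View pics/fit_t.png

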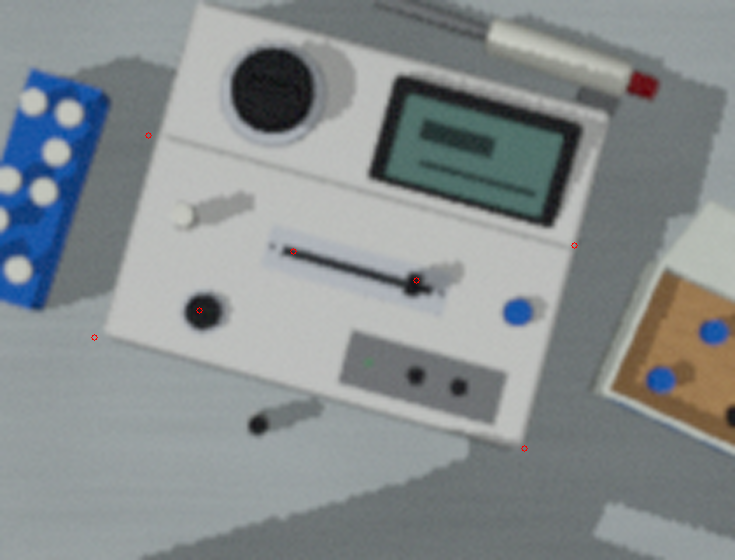

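View pics/fit_s.png

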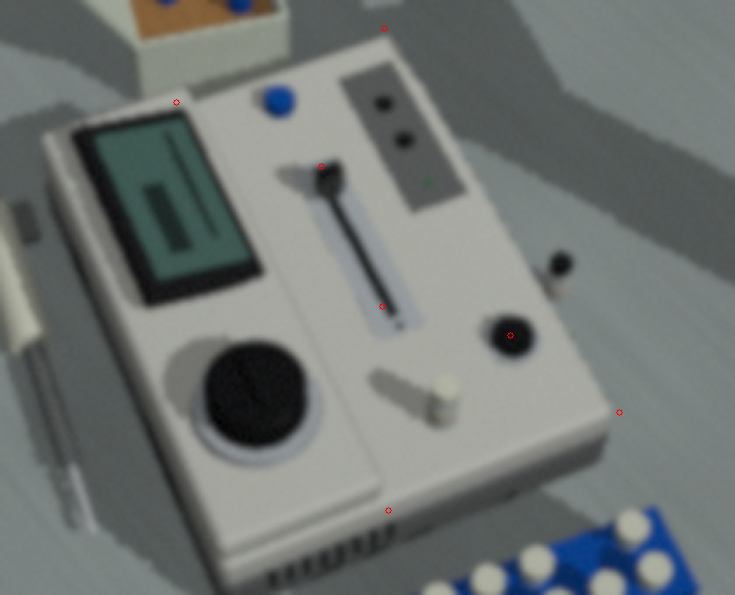

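The fit lands on the key and lever to about 2 mm, but the deck's rounded sides bias the corners. I refit with the front edge and slot as lines only.

Run:
```python
from h import *
from scipy.optimize import least_squares
P={n:get_image(n) for n in("scene","top")}
f=lambda x,y,oy=140:(190+(x+.5)/3.5-.5,oy+(y+.5)/3.5-.5)
ft=lambda a:f(*a)
A=[] # (cam,pix,z,instx or None,insty or None,wt)
A+=[("top",(247.65,228.62),.082,-.085,.085,1),("scene",(335.69,235.78),.082,-.085,.085,1)]
A+=[("top",ft(q),.074,-.119,None,.7) for q in((107,332),(520,443))]
A+=[("scene",ft(q),.074,-.119,None,.5) for q in((390,38),(608,405))]
A+=[("top",ft(q),.076,-.03,None,1) for q in((285,250),(395,278))]
A+=[("scene",ft(q),.076,-.03,None,1) for q in((392,312),(338,207))]
A+=[("top",ft(q),.074,None,y,.4) for q,y in(((107,332),.148),((520,443),-.148),((577,245),-.148),((165,137),.148))]
def loc(v,a):
    Y=w(P[a[0]],a[1][1],a[1][0],a[2])-np.r_[v[:2]+(v[3:5] if a[0]=="scene" else -v[3:5]),0];c,s=np.cos(v[2]),np.sin(v[2]);return c*Y[0]+s*Y[1],-s*Y[0]+c*Y[1]
def res(v):
    o=list(v[3:5]*500)
    for a in A:
        l=loc(v,a)
        for i in(0,1):
            if a[3+i] is not None:o.append((l[i]-a[3+i])*1000*a[5])
    return o
s=least_squares(res,[.6,.015,-.24,0,0],loss="soft_l1");v=s.x;print(np.round(v,4),np.degrees(v[2]),np.round(res(v),1))
np.save("pose.npy",v[:3])
print("lever",[np.round(loc(v,a),4) for a in(("top",ft((414,284)),.102),("scene",ft((329,175)),.1))])
print("cap",loc(v,("top",ft((517,312)),.086)),"vial",loc(v,("top",ft((183,215)),.112)))
c,sn=np.cos(v[2]),np.sin(v[2])
I=lambda x,y:np.round(v[:2]+[c*x-sn*y,sn*x+c*y],4)
print("key",I(-.085,.085),"start",I(-.03,-.078),"park",I(-.03,-.05),"third",I(-.03,.002))
```

```text
[ 0.6001  0.0158 -0.2482 -0.0008  0.002 ] -14.222141565340259 [-0.4  1.  -0.8  0.1  1.   0.2  1.8  2.7  1.4  1.6 -1.   0.2 -1.1 -2.5
 -1.3  1.4  0.2 -2.2]
lever [array([-0.0316, -0.0462]), array([-0.0301, -0.0458])]
cap (np.float64(-0.030791393919926174), np.float64(-0.11859363608229341)) vial (np.float64(-0.028184012297201938), np.float64(0.11287385003380519))
key [0.5386 0.119 ] start [ 0.5518 -0.0525] park [ 0.5587 -0.0253] third [0.5715 0.0251]
```

```bash
python3 -m handwheel '[[[0,0,-6.9,0,0,0,1],[0,0,0,-24,-24,0,1],[0,0,0,-24,-24,0,1],[0,0,0,-24,-24,0,1],[0,0,0,-24,-24,0,1],[0,0,0,-24,-24,0,1],[0,0,0,-24,-24,0,1],[0,0,0,-24,-24,0,1],[0,0,0,-24,-24,0,1],[0,0,0,-24,-24,0,1]]]'
cat > st.py <<'E'
from h import *
from scipy.spatial.transform import Rotation as R
s=observe();v=np.load("pose.npy");c,n=np.cos(v[2]),np.sin(v[2]);d=s["position"][:2]-v[:2]
M=R.from_quat(s["ee_rot"]).as_matrix();f=s["contact_force"]
print("t",round(s["time_s"],2),"inst mm",np.round([1e3*(c*d[0]+n*d[1]),1e3*(-n*d[0]+c*d[1]),1e3*s["position"][2]],1),"yaw err of tool y",round(np.degrees(np.arctan2(-M[0,1],M[1,1])-v[2]),2),"tilt",np.round(M[:2,2],3),"f inst",np.round([c*f[0]+n*f[1],-n*f[0]+c*f[1],f[2]],1),"w",round(s["gripper_width"],4))
E
python3 st.py
```

```text
time_s: 1.93
position: [0.3641, 0.2724, 0.2485]
ee_rot: [0.124, 0.992, 0.0, 0.0]
contact_force: [-0.3, 0.7, -0.2]
gripper_width: -0.0003
grasp_force: 0.0
t 1.93 inst mm [-291.8  190.8  248.5] yaw err of tool y 0.01 tilt [0.001 0.   ] f inst [-0.5  0.5 -0.2] w -0.0003
```

```bash
python3 -m handwheel '[[[0,0,0,-24,-25,0,1],[0,0,0,-24,-25,0,1],[0,0,0,-24,-25,0,1],[0,0,0,-24,-25,0,1],[0,0,0,-24,-25,0,1],[0,0,0,-24,-25,0,1],[0,0,0,-24,-25,0,1],[0,0,0,-24,-25,10,1],[0,0,0,-24,-25,20,1],[0,0,0,-24,-25,20,1],[0,0,0,-16,-18,20,1],[0,0,0,0,0,30,1]]]' >/dev/null
python3 -m handwheel '[[[0,0,0,0,0,10,1],[0,0,0,0,0,0,1]]]' >/dev/null; python3 st.py
python3 - <<'E'
from h import *
a=get_image("top")["image"][140:300,190:400];b=get_image("scene")["image"][110:270,190:400]
cv2.imwrite("pics/pre.png",cv2.resize(np.vstack([a,b]),None,fx=1.85*1.0,fy=1.85,interpolation=2))
E
```

```text
t 3.1 inst mm [-39.5 -76.4 135.4] yaw err of tool y -0.06 tilt [-0.008  0.002] f inst [-0.2  0.  -0.5] w -0.0001
```

View pics/pre.png

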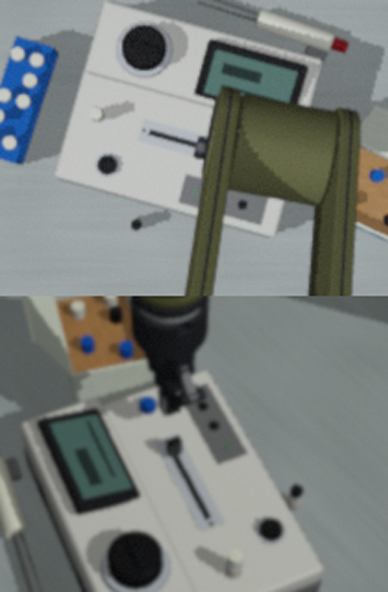

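The scene half shows the closed fingertips above the deck, short of the lever, with the blue cap clear. The arm was still settling, so I let it settle and correct.

```bash
python3 -m handwheel '[[[0,0,0,0,0,0,1],[0,0,0,0,0,0,1]]]' >/dev/null; python3 st.py
```

```text
t 3.37 inst mm [-35.9 -75.1 140.2] yaw err of tool y 0.07 tilt [ 0.003 -0.001] f inst [-1.  -0.1 -0.2] w -0.0002
```

```bash
python3 -m handwheel '[[[0,0,0,-5,-3,0,1],[0,0,0,0,0,8,1],[0,0,0,0,0,8,1],[0,0,0,0,0,8,1],[0,0,0,0,0,8,1],[0,0,0,0,0,6,1],[0,0,0,0,0,0,1],[0,0,0,0,0,0,1],[0,0,0,0,0,0,1]]]' >/dev/null; python3 st.py
```

```text
t 4.12 inst mm [-31.6 -79.  100.2] yaw err of tool y -0.01 tilt [-0.  0.] f inst [ 0.2  0.6 -0.3] w 0.0001
```

```bash
python3 -m handwheel '[[[0,0,0,0,6,0,1],[0,0,0,0,5,0,1],[0,0,0,0,0,0,1],[0,0,0,0,0,0,1]]]' >/dev/null; python3 st.py
for i in 1 2 3 4 5 6; do python3 -m handwheel '[[[0,0,0,0,1,0,1],[0,0,0,0,1,0,1],[0,0,0,0,0,0,1]]]' >/dev/null; python3 st.py; done
```

```text
t 4.45 inst mm [-31.5 -67.4 100.6] yaw err of tool y 0.04 tilt [ 0.001 -0.   ] f inst [-0.2 -0.1  0.1] w -0.0001
t 4.7 inst mm [-31.7 -65.8 100.4] yaw err of tool y -0.0 tilt [0. 0.] f inst [-0.2 -0.6 -0.1] w -0.0002
t 4.95 inst mm [-31.7 -64.  100.3] yaw err of tool y -0.01 tilt [-0. -0.] f inst [ 0.8 -0.6  0.6] w -0.0
t 5.2 inst mm [-31.7 -61.9 100.3] yaw err of tool y -0.01 tilt [-0.  0.] f inst [-1.  -0.5  0.8] w -0.0
t 5.45 inst mm [-31.6 -59.8 100.3] yaw err of tool y -0.0 tilt [0. 0.] f inst [ 0.6 -1.  -0.3] w -0.0004
t 5.7 inst mm [-31.7 -58.3 100.3] yaw err of tool y 0.01 tilt [-0.    -0.001] f inst [ 0.6 -3.4  0.4] w -0.0002
t 5.95 inst mm [-31.7 -57.4 100.4] yaw err of tool y 0.04 tilt [-0.001 -0.003] f inst [ 0.2 -6.1  1. ] w -0.0001
```

```bash
for i in 1 2 3 4 5 6; do python3 -m handwheel '[[[0,0,0,0,1,0,1],[0,0,0,0,0,0,1]]]' >/dev/null; python3 st.py; done
```

```text
t 6.12 inst mm [-31.6 -56.6 100.4] yaw err of tool y 0.03 tilt [-0.001 -0.003] f inst [ 0.4 -6.7  1.9] w -0.0001
t 6.28 inst mm [-31.7 -55.  100.4] yaw err of tool y -0.0 tilt [-0.    -0.002] f inst [ 0.1 -4.7  1.2] w 0.0001
t 6.45 inst mm [-31.7 -53.1 100.4] yaw err of tool y -0.02 tilt [ 0. -0.] f inst [ 0.3 -2.5  0.9] w -0.0002
t 6.62 inst mm [-31.6 -51.3 100.3] yaw err of tool y -0.03 tilt [0.    0.001] f inst [ 0.1 -0.4 -0.1] w 0.0004
t 6.78 inst mm [-31.7 -50.2 100.2] yaw err of tool y -0.01 tilt [0.    0.001] f inst [ 0.5 -0.  -0.2] w -0.0005
t 6.95 inst mm [-31.8 -49.4 100.2] yaw err of tool y -0.0 tilt [-0.     0.001] f inst [ 0.4 -0.6 -0.9] w -0.0001
```

The first snap came at tcp y ≈ -51.5, which matches the hump at 17 mm, so tcp = q − 68.5. The lever is now in click 1.

```bash
python3 -m handwheel '[[[0,0,0,0,2,0,1],[0,0,0,0,1,0,1],[0,0,0,0,0,0,1]]]' >/dev/null; python3 st.py; for i in 1 2 3 4 5 6 7 8 9; do python3 -m handwheel '[[[0,0,0,0,1,0,1],[0,0,0,0,0,0,1]]]' >/dev/null; python3 st.py; done
```

```text
t 7.2 inst mm [-31.7 -46.6 100.3] yaw err of tool y 0.01 tilt [0. 0.] f inst [-0.2 -0.1  1. ] w 0.0
t 7.37 inst mm [-31.7 -45.8 100.3] yaw err of tool y -0.0 tilt [0. 0.] f inst [ 0.2 -0.1  0.2] w -0.0003
t 7.53 inst mm [-31.7 -44.9 100.3] yaw err of tool y -0.01 tilt [0. 0.] f inst [-0.   0.1 -0.9] w 0.0
t 7.7 inst mm [-31.7 -44.4 100.3] yaw err of tool y 0.0 tilt [-0.    -0.001] f inst [ 1.1 -2.9  1.1] w -0.0002
t 7.87 inst mm [-31.7 -43.9 100.3] yaw err of tool y 0.01 tilt [-0.    -0.002] f inst [ 0.3 -5.4  0.7] w -0.0002
t 8.03 inst mm [-31.7 -43.4 100.4] yaw err of tool y 0.03 tilt [-0.001 -0.003] f inst [ 0.5 -7.1  1.3] w -0.0001
t 8.2 inst mm [-31.7 -42.7 100.4] yaw err of tool y 0.02 tilt [-0.001 -0.003] f inst [ 0.3 -6.8  0.5] w 0.0002
t 8.37 inst mm [-31.7 -41.2 100.4] yaw err of tool y -0.0 tilt [-0.001 -0.002] f inst [ 0.6 -3.8  0.3] w -0.0
t 8.53 inst mm [-31.7 -39.5 100.3] yaw err of tool y -0.02 tilt [-0.    -0.001] f inst [-0.2 -1.8  0. ] w 0.0001
t 8.7 inst mm [-31.7 -37.6 100.3] yaw err of tool y -0.03 tilt [0.    0.001] f inst [ 0.5 -0.3  0. ] w -0.0001
```

```bash
for i in 1 2 3 4 5 6 7 8 9 10 11; do python3 -m handwheel '[[[0,0,0,0,1,0,1],[0,0,0,0,0,0,1]]]' >/dev/null; python3 st.py; done
```

```text
t 8.87 inst mm [-31.6 -36.2 100.3] yaw err of tool y -0.01 tilt [0.    0.001] f inst [-0.1  0.7 -0.4] w 0.0002
t 9.03 inst mm [-31.7 -35.4 100.3] yaw err of tool y 0.0 tilt [0.    0.001] f inst [ 0.6 -0.5 -0.1] w 0.0001
t 9.2 inst mm [-31.7 -34.6 100.3] yaw err of tool y 0.0 tilt [0. 0.] f inst [ 0.  -0.4  0.3] w -0.0001
t 9.37 inst mm [-31.7 -33.8 100.3] yaw err of tool y -0.01 tilt [0. 0.] f inst [-0.4  0.3 -0.1] w 0.0004
t 9.53 inst mm [-31.7 -32.8 100.3] yaw err of tool y -0.01 tilt [0. 0.] f inst [-0.3  0.4 -0.2] w -0.0002
t 9.7 inst mm [-31.7 -31.8 100.3] yaw err of tool y -0.01 tilt [0. 0.] f inst [-0.9 -0.2 -0.1] w 0.0001
t 9.87 inst mm [-31.7 -30.9 100.3] yaw err of tool y -0.01 tilt [-0.  0.] f inst [ 0.2 -0.9  0.3] w 0.0001
t 10.03 inst mm [-31.7 -30.4 100.3] yaw err of tool y 0.01 tilt [-0.    -0.001] f inst [-0.2 -2.5  0.4] w 0.0
t 10.2 inst mm [-31.7 -29.9 100.3] yaw err of tool y 0.02 tilt [-0.001 -0.002] f inst [-0.6 -5.4  0.8] w 0.0001
t 10.37 inst mm [-31.7 -29.4 100.4] yaw err of tool y 0.03 tilt [-0.001 -0.003] f inst [-0.2 -7.6  1.2] w 0.0001
t 10.53 inst mm [-31.7 -28.8 100.4] yaw err of tool y 0.03 tilt [-0.001 -0.003] f inst [-0.6 -7.7  1.8] w -0.0002
```

```bash
for i in 1 2 3 4; do python3 -m handwheel '[[[0,0,0,0,1,0,1],[0,0,0,0,0,0,1]]]' >/dev/null; python3 st.py; done; python3 -m handwheel '[[[0,0,0,0,0,0,1],[0,0,0,0,0,0,1]]]' >/dev/null; python3 st.py
```

```text
t 10.7 inst mm [-31.7 -27.2 100.4] yaw err of tool y 0.0 tilt [-0.001 -0.002] f inst [-0.2 -3.8  1.5] w -0.0
t 10.87 inst mm [-31.7 -25.4 100.3] yaw err of tool y -0.02 tilt [-0.    -0.001] f inst [ 0.7 -2.8 -0.1] w -0.0001
t 11.03 inst mm [-31.7 -23.6 100.3] yaw err of tool y -0.03 tilt [0.    0.001] f inst [0.1 0.  0.1] w 0.0002
t 11.2 inst mm [-31.7 -22.3 100.3] yaw err of tool y -0.01 tilt [0.    0.001] f inst [0.  0.1 0.2] w -0.0
t 11.37 inst mm [-31.7 -22.5 100.3] yaw err of tool y 0.0 tilt [0. 0.] f inst [0.3 0.1 0.3] w 0.0
```

The third snap came at -23.6 as predicted. I back off, rise, and check by camera.

```bash
python3 -m handwheel '[[[0,0,0,0,-6,0,1],[0,0,0,0,-6,0,1],[0,0,0,0,0,-15,1],[0,0,0,0,0,-25,1],[0,0,0,0,0,-20,1],[0,0,0,18,20,0,1],[0,0,0,18,30,0,1],[0,0,0,18,30,0,1],[0,0,0,0,30,0,1],[0,0,0,0,9,0,1],[0,0,0,0,0,0,1],[0,0,0,0,0,0,1]]]' >/dev/null; python3 st.py
python3 - <<'E'
from h import *
b=get_image("scene");cv2.imwrite("pics/post.png",cv2.resize(b["image"][130:320,190:400],None,fx=3,fy=3,interpolation=2))
v=np.load("pose.npy");c,s=np.cos(v[2]),np.sin(v[2])
for m in models.tip_of(b,"lever_mid")[:1]:
    r,k=m["position"];Y=w(b,r,k,.092)[:2]-v[:2]-[-.0008,.002];print(m["confidence"],r,k,c*Y[0]+s*Y[1],-s*Y[0]+c*Y[1])
E
```

```text
t 12.37 inst mm [-85.5  83.6 160.2] yaw err of tool y 0.06 tilt [-0.    -0.001] f inst [-1.1 -0.4 -0.8] w 0.0003
0.65 258.6 317.3 -0.02581307119579115 0.1201190339442597
```

View pics/post.png

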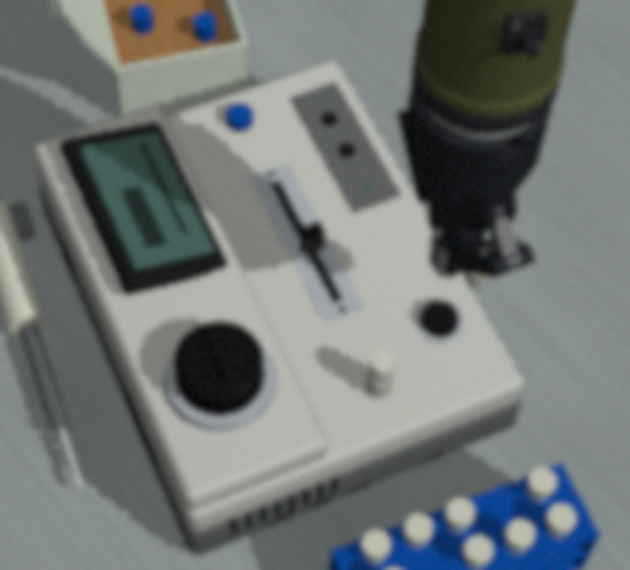

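The picture shows the lever at crop (313,237), mid slot. The vial (382,372), blue cap (240,116) and key (439,318) are untouched, and the tool is poised above the key. I check the lever position numerically and descend.

```bash
python3 - <<'E'
from h import *
b=get_image("scene");v=np.load("pose.npy");c,s=np.cos(v[2]),np.sin(v[2])
Y=w(b,208.5,294,.098)[:2]-v[:2]-[-.0008,.002];print("lever",c*Y[0]+s*Y[1],-s*Y[0]+c*Y[1])
E
python3 -m handwheel '[[[0,0,0,0,0,15,1],[0,0,0,0,0,15,1],[0,0,0,0,0,15,1],[0,0,0,0,0,8,1],[0,0,0,0,0,0,1],[0,0,0,0,0,0,1]]]' >/dev/null; python3 st.py
for i in 1 2 3 4 5 6 7 8; do python3 -m handwheel '[[[0,0,0,0,0,1,1],[0,0,0,0,0,0,1]]]' >/dev/null; python3 st.py; done
```

```text
lever -0.030846265733208176 0.0032674985497122685
t 13.02 inst mm [-85.7  83.2 107. ] yaw err of tool y -0.07 tilt [-0.001 -0.   ] f inst [-0.4 -0.4  0.6] w -0.0001
t 13.18 inst mm [-84.9  84.1 107.1] yaw err of tool y -0.03 tilt [0.002 0.   ] f inst [-0.1 -0.2  0.5] w 0.0004
t 13.35 inst mm [-85.4  84.2 105.8] yaw err of tool y -0.0 tilt [0.001 0.   ] f inst [-0.1  0.5  0.4] w -0.0001
t 13.52 inst mm [-85.7  84.1 104.4] yaw err of tool y -0.0 tilt [0. 0.] f inst [-0.   0.4 -0.1] w 0.0001
t 13.68 inst mm [-85.8  84.1 103.2] yaw err of tool y -0.0 tilt [-0. -0.] f inst [ 0.1 -0.3  0.1] w -0.0002
t 13.85 inst mm [-85.8  84.  102.1] yaw err of tool y -0.0 tilt [-0. -0.] f inst [-0.6  0.6  0.5] w 0.0002
t 14.02 inst mm [-85.8  84.  101.1] yaw err of tool y -0.01 tilt [-0. -0.] f inst [0.2 0.5 0.1] w -0.0
t 14.18 inst mm [-85.7  84.  100.1] yaw err of tool y -0.01 tilt [-0. -0.] f inst [ 0.4 -1.2  0.2] w 0.0001
t 14.35 inst mm [-85.7  84.   99.3] yaw err of tool y -0.01 tilt [-0. -0.] f inst [-0.7 -0.5  0.9] w 0.0002
```

```bash
for i in 1 2 3 4 5; do python3 -m handwheel '[[[0,0,0,0,0,1,1],[0,0,0,0,0,0,1]]]' >/dev/null; python3 st.py; done
```

```text
t 14.52 inst mm [-85.7  84.   98.4] yaw err of tool y -0.01 tilt [ 0. -0.] f inst [-0.3 -0.4  2.2] w 0.0001
t 14.68 inst mm [-85.6  84.1  97.4] yaw err of tool y -0.01 tilt [0. 0.] f inst [-1.3 -0.5  3. ] w -0.0001
t 14.85 inst mm [-85.6  84.1  96.4] yaw err of tool y -0.01 tilt [0. 0.] f inst [-0.2  0.6  4.2] w -0.0003
t 15.02 inst mm [-85.7  84.1  96. ] yaw err of tool y -0.01 tilt [0. 0.] f inst [-3.  -0.5  9.4] w 0.0001
t 15.18 inst mm [-85.6  84.1  95.9] yaw err of tool y -0.0 tilt [0.001 0.   ] f inst [-3.9 -1.2 15.9] w 0.0001
```

Bottomed at 96 mm, 4 mm down and well over 5 N. Now I release, rise and move clear.

```bash
python3 -m handwheel '[[[0,0,0,0,0,0,1],[0,0,0,0,0,-3,1],[0,0,0,0,0,-5,1],[0,0,0,0,0,-15,1],[0,0,0,0,0,-30,1],[0,0,0,0,0,-35,1],[0,0,0,0,0,-20,1],[0,0,0,30,0,0,1],[0,0,0,30,0,0,1],[0,0,0,30,0,0,1],[0,0,0,30,0,0,1],[0,0,0,0,0,0,1]]]' >/dev/null;python3 -m handwheel '[[[0,0,0,0,0,0,1],[0,0,0,0,0,0,1],[0,0,0,0,0,0,1],[0,0,0,0,0,0,1],[0,0,0,0,0,0,1],[0,0,0,0,0,0,1]]]' >/dev/null; python3 st.py
python3 - <<'E'
from h import *
b=get_image("scene");cv2.imwrite("pics/end.png",cv2.resize(b["image"][130:320,190:400],None,fx=3,fy=3,interpolation=2))
E
```

```text
t 16.68 inst mm [-204.9   84.1  202.1] yaw err of tool y -0.04 tilt [-0. -0.] f inst [0.4 1.1 0.5] w 0.0002
```

View pics/end.png

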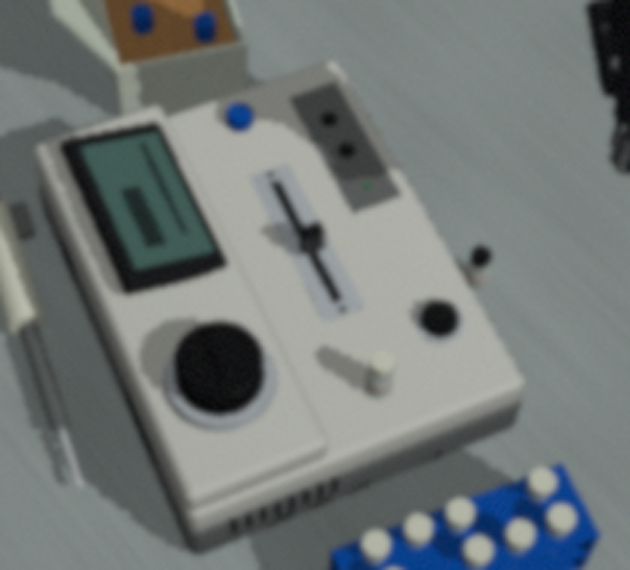

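The lever is still at crop (313,237), the key is up at (439,318), and the vials, blue cap, rack and box have not moved. The arm is clear.

```bash
python3 -c "
from rig import order
print(order.hand_in())"
```

```text
the job is handed in; nothing more can be done
None
```

The job is handed in: the filter lever sits in the third click, the read key was then pressed right down and came back up, and the arm is clear with the loose things in view where they stood (about 17 s on the robot's clock).

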